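# Pass the refill tin through the slide gauge

### The job

Check that the flat refill tin passes the wooden slide gauge: push it with the fingertips along the gauge's bed, straight through the narrow gap between the two jaws, until the whole tin has come out beyond them on the far side. It must only be pushed, never lifted off the bed, and must be left lying flat on the bed with the other parts left where they are.

Things in the scene. Friction and masses are not known exactly. Their poses are not given: they have to be found in the camera images.
- gauge: Wooden slide gauge fixed to the table. Bed 310 (x -160 to 150) by 320 mm (y), 12 mm thick. Origin: on the table top under the flush scale line (along y, x = 0); bed top z = 12. Jaws stand on that line, 30 mm thick (x -15 to 15), tops at z = 42, inner corners rounded r 6. Fixed jaw: y = 27 (inner face) to 117. The tin starts on the robot's side (x < 0) and goes through along +x.
- sliding_jaw: The other jaw, clamped immovable, set anew each time. Origin: on the bed's top, mid-thickness of its inner face; axes parallel to the gauge's. It reaches 75 mm towards -y, 30 mm thick and tall, plus a brass clamp screw on top (14 mm higher, 30 to 60 mm from the inner face). The gap from this face to the fixed jaw's face (gauge y = 27) is 52 to 56 mm wide.
- tin: Flat closed aluminium refill tin, 72 mm long (x) by 48 wide (y) by 24 tall, 84 to 168 g, loose on the bed on the near side of the jaws, turned up to 0.35 rad and up to 20 mm off the gauge's middle line. Origin: centre of its underside (12 mm above the table). Its x axis points towards the jaws.
- tin_rear_left (a point): Rear left vertical edge of the tin, half-way up: at x = -36, y = +24, z = 12 mm in the tin's frame.
- tin_rear_right (a point): Rear right vertical edge of the tin, half-way up: at x = -36, y = -24, z = 12 mm in the tin's frame.
- eraser_cap: Chunky black rubber eraser cap, 28 mm across, 32 mm tall, with a conical top, standing loose on the bed away from the tin's path; leave alone. Origin: centre of its underside.
- stopper: Cobalt glass bottle stopper, 34 mm across at the head, 44 mm tall, standing loose on the bed away from the tin's path; leave alone. Origin: centre of its underside.
- spring_tube: Silver spring housing tube, 24 mm across, 45 mm tall, standing loose on the bed away from the tin's path; leave alone. Origin: centre of its underside.
- barrel: Lime green plastic pencil barrel, 13 mm thick, 122 mm long, lying loose on the table beside the gauge; leave alone. Origin: underside, mid-length; x along its length.
Things that resemble listed ones, but are neither listed nor needed, are in the scene too. Of the things that look like the tin, the smallest one is meant.

How it is judged:
By the outcome, as a careful person would: the job done as asked, in the order asked, and still so for the second after the job is handed in, with the robot touching nothing.
It also fails if it takes over 58 s, if anything falls off the work surface, if the arm or the gripper's body presses on something with over 40 N, if the wrist force passes 120 N, or if a joint passes its speed limit or range.

### The arm

A 6-joint arm with a two-finger parallel gripper is mounted at the origin on the work surface. World frame = base frame: x ahead of the robot, y to its left, z up, the work surface at z = 0. Lengths are in mm, angles in rad, forces in N, time in s.
With the tool pointing down it reaches from about 275 to 775 mm from the base axis. Payload 14.6 kg.
Tool frame: the origin (TCP) lies at the very end of the fingers, on their centre line; the grasp point (between the pads) lies grasp_offset behind it (grasp_offset is the distance from the TCP to the grasp point, in mm); z points along the fingers, y is the line along which they close (so a half turn about z gives the same grasp; the last joint's range is limited). The gripper opens to 85 mm and grips with 20 to 120 N. Pads are 22 mm wide; open, the fingers measure 114 mm over their backs; the gripper's body (76 mm by 85 mm) begins 54 mm behind the grasp point. The pads swing forward as they close: fully open they stand 13 mm farther back than shut.
Start: joints at [-1.423, 0.263, -0.048, 1.259, 0, 1.415], TCP at [156.545, -501.121, 231.278] pointing down, gripper open.
Joint ranges: [-2.65, 2.65], [-0.89, 1.7], [-1.18, 1.37], [-2.13, 2.11], [-1.35, 1.29], [-3.14, 3.14]. Speed limits (rad/s): [1.89, 1.89, 2.57, 2.79, 3.14, 3.14].

### API

Orientations are given as a unit quaternion [w, x, y, z].
In Python, from workcell import sense, grab_frame, hand_in, grasp_offset gives the robot as it stands.
- The arm moves only by the shell command python3 -m creep 'ROWS'. ROWS is JSON, a list of rows, each an object of numbers: "rx", "ry", "rz": the turn, a rotation vector about the world's x, y, z in rad; "tx", "ty", "tz": the shift along the world's x, y, z in mm; "jaw": the opening, from 0 (shut) to 1 (fully open). In form: [{"rx": .., "ry": .., "rz": .., "tx": .., "ty": .., "tz": .., "jaw": ..}, ...]. A call has 1 to 20 rows; each row shifts and turns the commanded pose from where the row before left it; what a row does not reach is not made up. A row lasts 1/8 s, in which the tool goes at most 62.5 mm and 10.7 degrees, less where a joint would pass 70% of its speed; a pose out of reach is approached as far as the arm can. A call is refused whole if a number of a shift passes 62.5 or a number of a turn 0.188, either way. A call with a gripper value outside its range is refused whole. The fingers move at their own pace and stop on an object; the grip force is fixed at half the most. Time passes only in rows, so rows that do not move let the fingers close. It gives the time, the measured TCP pose, the force, the opening and the grip force at its end, in the units of the state.
- sense(): the state, without advancing time (a new reading comes with each control period).
- grab_frame(name): name is "side" or "top" or "wrist"; returns a dict with "img" (420x560x3 uint8, red, green, blue), "depth" (420x560 float32, mm along the optical axis (not along the pixel's ray), 0 where there is no reading), "camera_matrix" (3x3 intrinsics, pixels), "T" (4x4, takes a point from camera to world coordinates). Camera axes: x right, y up, looking along -z (the intrinsics and any distortion apply to the point x, -y, -z); pixel columns grow to the right and rows downward; lengths in mm; the calibration is good to about 2 mm. A picture is of the moment at which its call begins.
- hand_in(): hands the job in; it is judged then, once.
The state is a dict: "t": time; "joints": joint angles; "qd": joint speeds; "effort": joint torques, N m; "ee_pos": TCP position; "tcp_rot": TCP orientation; "force": force on the tool from outside, world axes, zero at the start; "moment": the same for the moment, N m; "opening": finger opening in mm; "grip_force": force on a finger pad.
Only numpy, scipy, OpenCV 4.12 (cv2) and the standard library are available. Lean on these libraries where they do the work, as an engineer would, in place of code of your own. Each camera call takes 0.05 s, during which the arm holds its last target. There are 200 camera calls.

## Working session

There is one attempt and no reset: what is moved stays moved. The work goes in short steps, Python scripts to look and compute and a shell command to move; the robot and the scene stay as the last step left them, time stands still between calls to the robot, and variables do not carry over. Pictures are saved under pics/ and viewed, at most 10 in all, crops included, and the job is handed in when it is done.

```bash
mkdir -p pics
cat > h.py <<'E'
import numpy as np, cv2
from workcell import sense, grab_frame, hand_in, grasp_offset
def save(f,n): cv2.imwrite(n,f["img"][:,:,::-1])
def px(f,u,v,d=None):
    K=f["camera_matrix"]; d=f["depth"][int(v),int(u)] if d is None else d
    p=np.array([(u-K[0,2])/K[0,0]*d,-(v-K[1,2])/K[1,1]*d,-d,1]); return (f["T"]@p)[:3]
def pz(f,u,v,z):
    a=px(f,u,v,100.);o=f["T"][:3,3];return o+(a-o)*(z-o[2])/(a[2]-o[2])
E
python3 - <<'E'
from h import *
import pickle
s=sense();print(s, grasp_offset)
F={n:grab_frame(n) for n in("top","side")}
pickle.dump(F,open("f.pkl","wb"))
for n in F: save(F[n],f"pics/{n}0.png");print(F[n]["camera_matrix"],F[n]["T"].round(3))
E
```

```text
{'t': 0.0, 'joints': array([-1.42330593e+00,  2.63573402e-01, -4.89213704e-02,  1.25940896e+00,
        3.60969477e-05,  1.41550031e+00]), 'qd': array([ 2.86342175e-04,  1.50274696e-03,  3.27973768e-04, -5.24330288e-05,
       -1.55185376e-03,  6.06611668e-04]), 'effort': array([ 4.27308289e-03, -6.37615657e+01,  3.84561861e+01,  1.39166266e-02,
        7.98024575e-05,  1.03574638e-05]), 'ee_pos': array([ 156.51241533, -500.84876709,  230.80464637]), 'tcp_rot': array([-5.53630514e-04,  9.88561770e-01,  1.50815516e-01,  2.02093329e-05]), 'force': array([-0.06449831,  0.03560074, -0.57389885]), 'moment': array([-0.03101337, -0.05467378, -0.02639916]), 'grip_force': 0.0, 'opening': 85.3937175374781} 18.700000000000003
[[427.38730956   0.         279.96865642]
 [  0.         427.38730956 207.88784413]
 [  0.           0.           1.        ]] [[-2.00000e-02  9.95000e-01 -9.30000e-02  4.04041e+02]
 [-1.00000e+00 -2.20000e-02 -2.20000e-02  3.30290e+01]
 [-2.40000e-02  9.30000e-02  9.95000e-01  9.10506e+02]
 [ 0.00000e+00  0.00000e+00  0.00000e+00  1.00000e+00]]
[[476.8162402    0.         286.06335351]
 [  0.         476.8162402  217.05749929]
 [  0.           0.           1.        ]] [[-8.45000e-01  3.50000e-01 -4.05000e-01  1.13705e+02]
 [-5.35000e-01 -5.27000e-01  6.60000e-01  6.59465e+02]
 [ 1.70000e-02  7.75000e-01  6.32000e-01  6.20186e+02]
 [ 0.00000e+00  0.00000e+00  0.00000e+00  1.00000e+00]]
```

View pics/top0.png

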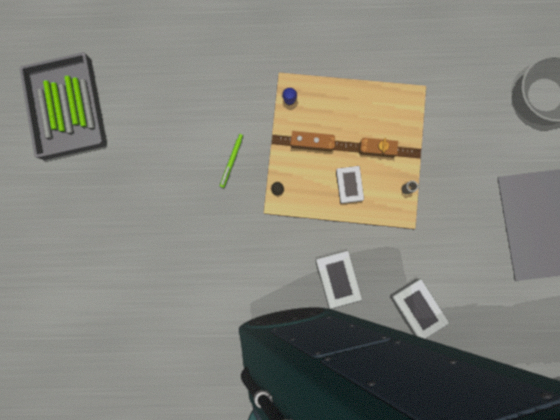

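View pics/side0.png

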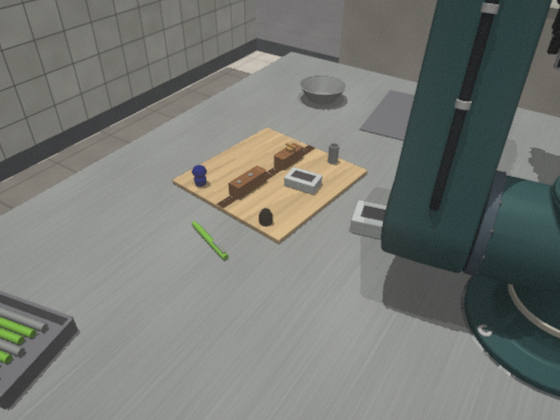

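The top view shows three tin-like boxes, at (349,184) on the bed, and at (338,279) and (419,307) on the table. The one on the bed is the smallest and lies on the near side of the jaws, so it is the tin. I'll confirm this in an enlarged crop.

Run:
```python
from h import *
import pickle
f=pickle.load(open("f.pkl","rb"))["top"]
c=f["img"][65:235,258:432,::-1]
cv2.imwrite("pics/crop0.png",cv2.resize(c,None,fx=3.5,fy=3.5,interpolation=cv2.INTER_CUBIC)[:600])
for n,u,v,z in [("bedFL",279,73,12),("bedFR",426,86,12),("bedNR",415,228,12),("bedNL",264,213,12)]: print(n,pz(f,u,v,z).round(1),px(f,u,v).round(1))
for u,v in [(349,184),(338,279),(419,307),(313,140),(370,148)]: print(px(f,u,v).round(1))
```

```text
bedFL [782.8  49.4  12. ] [782.5  49.4  12.8]
bedFR [ 744.5 -266.3   12. ] [ 749.6 -270.8   -1.5]
bedNR [ 439.7 -227.9   12. ] [ 4.402e+02 -2.313e+02  1.000e-01]
bedNL [478.  87.  12.] [478.5  87.4   5.4]
[532.  -90.4  36.8]
[338.9 -62.1  32.8]
[ 281.  -221.2   35.9]
[624.7 -18.7  42.3]
[ 604.5 -134.9   43.9]
```

View pics/crop0.png

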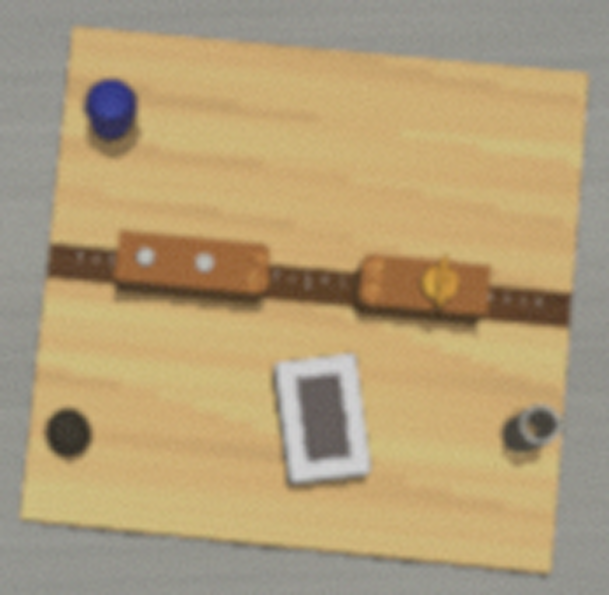

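```bash
cat >> h.py <<'E'
def fit(P,Q):
    P,Q=np.array(P,float),np.array(Q,float);a,b=P.mean(0),Q.mean(0)
    H=((P-a)[:,0]+1j*(P-a)[:,1]).conj()@((Q-b)[:,0]+1j*(Q-b)[:,1]); t=np.angle(H)
    R=np.array([[np.cos(t),-np.sin(t)],[np.sin(t),np.cos(t)]]); o=b-R@a
    return R,o,t,np.linalg.norm(P@R.T+o-Q,axis=1)
E
python3 - <<'E'
from h import *
import pickle
f=pickle.load(open("f.pkl","rb"))["top"]
C=lambda x,y,z: pz(f,258+(x+.5)/3.5-.5,65+(y+.5)/3.5-.5,z)[:2]
R,o,t,e=fit([(150,160),(150,-160),(-160,-160),(-160,160)],[C(72,27,12),C(588,72,12),C(550,573,12),C(22,519,12)])
print("gauge",o,t,e)
R2,o2,t2,e2=fit([(36,24),(36,-24),(-36,-24),(-36,24)],[C(275,363,36),C(355,353,36),C(368,472,36),C(290,485,36)])
print("tin",o2,t2,e2, "in gauge",(o2-o)@R,t2-t)
for n,p in dict(fix1=C(269,245,42),fix2=C(267,293,42),sl1=C(362,257,42),sl2=C(359,300,42),cap=C(68,433,40),tube=C(540,424,57),stop=C(111,105,50)).items(): print(n,(p-o)@R)
E
```

```text
gauge [616.8832655  -89.29688853] -0.12109356768571328 [0.85088982 0.69219997 1.40323129 1.84614892]
tin [531.88082379 -91.80644591] 0.09270618702995283 [0.77117729 0.2782202  1.84565767 1.22091523] in gauge [-84.07683067 -12.75929148] 0.2137997547156661
fix1 [14.73339989 27.92196151]
fix2 [-14.12150451  26.50753981]
sl1 [ 12.72607261 -27.14968829]
sl2 [-13.13476097 -27.56330232]
cap [-108.08847249  134.84547788]
tube [ -78.79493997 -134.05010679]
stop [ 87.94241717 129.00458408]
```

The crop confirms it: the tin is the small box on the bed at crop (322,420), with the gap centred on gauge y≈0. In the gauge frame the tin sits at y≈-13 and is turned +0.21. My plan is to push its right side square to the middle with both fingertips, then push it through from behind.

```bash
python3 -m creep '[{"tx":23,"ty":21.7,"rz":0.0717,"jaw":0.35},{"tx":23,"ty":21.7,"rz":0.0717,"jaw":0.35},{"tx":23,"ty":21.7,"rz":0.0717,"jaw":0.35},{"tx":23,"ty":21.7,"rz":0.0717,"jaw":0.35},{"tx":23,"ty":21.7,"rz":0.0717,"jaw":0.35},{"tx":23,"ty":21.7,"rz":0.0717,"jaw":0.35},{"tx":23,"ty":21.7,"rz":0.0717,"jaw":0.35},{"tx":23,"ty":21.7,"rz":0.0717,"jaw":0.35},{"tx":23,"ty":21.7,"rz":0.0717,"jaw":0.35},{"tx":23,"ty":21.7,"rz":0.0717,"jaw":0.35},{"tx":23,"ty":21.7,"rz":0.0717,"jaw":0.35},{"tx":23,"ty":21.7,"rz":0.0717,"jaw":0.35},{"tx":23,"ty":21.7,"rz":0.0717,"jaw":0.35},{"tx":23,"ty":21.7,"rz":0.0717,"jaw":0.35},{"tx":23,"ty":21.7,"rz":0.0717,"jaw":0.35},{"tx":23,"ty":21.7,"rz":0.0717,"jaw":0.35},{"jaw":0.35},{"jaw":0.35}]'
cat >> h.py <<'E'
G=np.array([616.9,-89.3]);TG=-0.121
RG=np.array([[np.cos(TG),-np.sin(TG)],[np.sin(TG),np.cos(TG)]])
def tool():
    from scipy.spatial.transform import Rotation as Ro
    s=sense();w,x,y,z=s["tcp_rot"];M=Ro.from_quat([x,y,z,w]).as_matrix()
    print("t",s["t"],"w",s["ee_pos"].round(1),"gauge",((s["ee_pos"][:2]-G)@RG).round(1),"yaw-y rel gauge",round(np.arctan2(M[1,1],M[0,1])-TG,4),"z",M[:,2].round(3),"j",s["joints"].round(2),"F",s["force"].round(1),"op",round(s["opening"],1))
def g2w(x,y): return (RG@np.array([x,y])).round(1)
E
python3 -c "
from h import *
tool();f=grab_frame('wrist');save(f,'pics/w1.png')"
```

```text
t 0.1 w [ 156.5 -500.9  230.9] gauge [-407.4 -464.2] yaw-y rel gauge -1.147 z [-0.     0.001 -1.   ] j [-1.42  0.26 -0.05  1.26  0.    1.42] F [-0.  -0.4 -0. ] op 85.4invalid input at $[0]: expected keys rx, ry, rz, tx, ty, tz, jaw
```

View pics/w1.png

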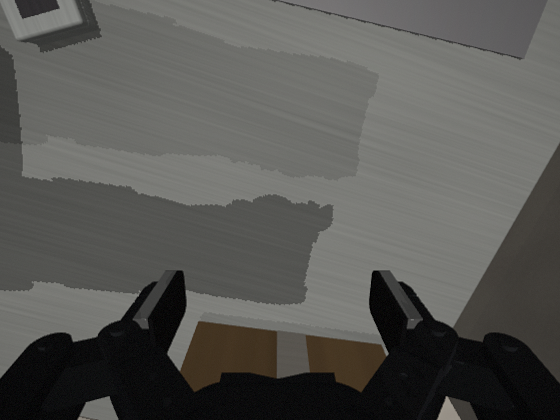

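The call was refused because every row needs all the keys, so the arm hasn't moved. The wrist view shows only the open fingers at (165,300) and (395,300) over the table.

```bash
python3 -m creep '[{"rx":0,"ry":0,"tz":0,"tx":23,"ty":21.7,"rz":0.0717,"jaw":0.35},{"rx":0,"ry":0,"tz":0,"tx":23,"ty":21.7,"rz":0.0717,"jaw":0.35},{"rx":0,"ry":0,"tz":0,"tx":23,"ty":21.7,"rz":0.0717,"jaw":0.35},{"rx":0,"ry":0,"tz":0,"tx":23,"ty":21.7,"rz":0.0717,"jaw":0.35},{"rx":0,"ry":0,"tz":0,"tx":23,"ty":21.7,"rz":0.0717,"jaw":0.35},{"rx":0,"ry":0,"tz":0,"tx":23,"ty":21.7,"rz":0.0717,"jaw":0.35},{"rx":0,"ry":0,"tz":0,"tx":23,"ty":21.7,"rz":0.0717,"jaw":0.35},{"rx":0,"ry":0,"tz":0,"tx":23,"ty":21.7,"rz":0.0717,"jaw":0.35},{"rx":0,"ry":0,"tz":0,"tx":23,"ty":21.7,"rz":0.0717,"jaw":0.35},{"rx":0,"ry":0,"tz":0,"tx":23,"ty":21.7,"rz":0.0717,"jaw":0.35},{"rx":0,"ry":0,"tz":0,"tx":23,"ty":21.7,"rz":0.0717,"jaw":0.35},{"rx":0,"ry":0,"tz":0,"tx":23,"ty":21.7,"rz":0.0717,"jaw":0.35},{"rx":0,"ry":0,"tz":0,"tx":23,"ty":21.7,"rz":0.0717,"jaw":0.35},{"rx":0,"ry":0,"tz":0,"tx":23,"ty":21.7,"rz":0.0717,"jaw":0.35},{"rx":0,"ry":0,"tz":0,"tx":23,"ty":21.7,"rz":0.0717,"jaw":0.35},{"rx":0,"ry":0,"tz":0,"tx":23,"ty":21.7,"rz":0.0717,"jaw":0.35},{"rx":0,"ry":0,"rz":0,"tx":0,"ty":0,"tz":0,"jaw":0.35},{"rx":0,"ry":0,"rz":0,"tx":0,"ty":0,"tz":0,"jaw":0.35}]'
python3 -c "
from h import *
tool();f=grab_frame('wrist');save(f,'pics/w2.png')"
```

```text
t: 2.4
ee_pos: [524.2, -154.0, 231.1]
tcp_rot: [-0.0, 0.749, 0.663, -0.0]
force: [-0.3, -0.8, 0.3]
opening: 29.7
grip_force: 0.0
t 2.4 w [ 524.2 -154.   231.1] gauge [-84.2 -75.4] yaw-y rel gauge -0.0003 z [-0.001  0.    -1.   ] j [-0.43  0.3   0.    1.28 -0.    1.26] F [-0.3 -0.8  0.3] op 29.7
```

View pics/w2.png

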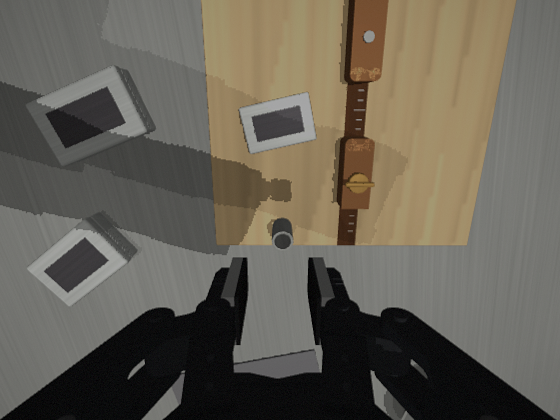

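The wrist view shows the tin at (278,123), the fixed jaw at (365,40), the sliding jaw with its brass screw at (357,175), and the tube at (282,235). I'll enlarge it for a precise fit.

Run:
```python
from h import *
import pickle
f=grab_frame('wrist');pickle.dump(f,open("w.pkl","wb"))
print(f["T"].round(2))
c=f["img"][50:250,200:400,::-1]
cv2.imwrite("pics/w3.png",cv2.resize(c,None,fx=3,fy=3,interpolation=cv2.INTER_CUBIC))
```

```text
[[ 9.9000e-01  1.2000e-01  4.0000e-02  5.3438e+02]
 [-1.2000e-01  9.4000e-01  3.1000e-01 -7.4300e+01]
 [-0.0000e+00 -3.1000e-01  9.5000e-01  3.7386e+02]
 [ 0.0000e+00  0.0000e+00  0.0000e+00  1.0000e+00]]
```

View pics/w3.png

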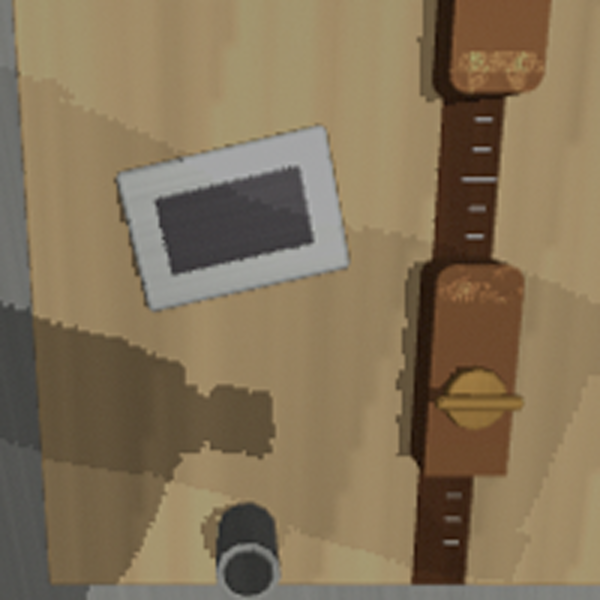

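Run:
```python
from h import *
import pickle
f=pickle.load(open("w.pkl","rb"))
C=lambda x,y,z: pz(f,200+(x+.5)/3-.5,50+(y+.5)/3-.5,z)[:2]
g=lambda p:((p-G)@RG).round(1)
R2,o2,t2,e2=fit([(36,24),(36,-24),(-36,-24),(-36,24)],[C(325,126,36),C(349,268,36),C(151,310,36),C(118,175,36)])
print("tin",g(o2),t2-TG,e2)
for n,a in dict(fixed=(498,94,42),slide=(476,263,42),mid0=(478,180,12),corner=(50,583,12),edge=(15,0,12),slideNearTop=(427,380,42),fixNear=(452,50,42),fixFar=(550,50,42)).items(): print(n,g(C(*a)))
```

```text
tin [-83.  -13.4] 0.2122715840641627 [0.83145402 1.0923988  1.29803776 1.24763202]
fixed [ 1.3 26.4]
slide [ -1.6 -26.7]
mid0 [ 4.2 -0.4]
corner [-159.  -158.2]
edge [-158.    58.2]
slideNearTop [-15.7 -67. ]
fixNear [-14.4  39.4]
fixFar [16.6 39.4]
```

```bash
python3 -m creep '[{"rx":0,"ry":0,"rz":0,"tx":0,"ty":0,"tz":-36,"jaw":0.35},{"rx":0,"ry":0,"rz":0,"tx":0,"ty":0,"tz":-36,"jaw":0.35},{"rx":0,"ry":0,"rz":0,"tx":0,"ty":0,"tz":-36,"jaw":0.35},{"rx":0,"ry":0,"rz":0,"tx":0,"ty":0,"tz":-36,"jaw":0.35},{"rx":0,"ry":0,"rz":0,"tx":0,"ty":0,"tz":-36,"jaw":0.35},{"rx":0,"ry":0,"rz":0,"tx":0,"ty":0,"tz":-32,"jaw":0.35},{"rx":0,"ry":0,"rz":0,"tx":0,"ty":0,"tz":0,"jaw":0.35},{"rx":0,"ry":0,"rz":0,"tx":0.8,"ty":7,"tz":0,"jaw":0.35},{"rx":0,"ry":0,"rz":0,"tx":0.8,"ty":7,"tz":0,"jaw":0.35},{"rx":0,"ry":0,"rz":0,"tx":0.6,"ty":5,"tz":0,"jaw":0.35},{"rx":0,"ry":0,"rz":0,"tx":0.6,"ty":5,"tz":0,"jaw":0.35},{"rx":0,"ry":0,"rz":0,"tx":0.5,"ty":4,"tz":0,"jaw":0.35},{"rx":0,"ry":0,"rz":0,"tx":0.5,"ty":4,"tz":0,"jaw":0.35},{"rx":0,"ry":0,"rz":0,"tx":0.5,"ty":4,"tz":0,"jaw":0.35},{"rx":0,"ry":0,"rz":0,"tx":0,"ty":0,"tz":0,"jaw":0.35}]'
python3 -c "
from h import *
tool();f=grab_frame('wrist');print(f['T'][:3,3].round(1));import pickle;pickle.dump(f,open('w.pkl','wb'));save(f,'pics/w4.png')"
```

```text
t: 4.38
ee_pos: [528.9, -117.6, 19.3]
tcp_rot: [-0.0, 0.748, 0.663, 0.0]
force: [-0.2, -0.4, -0.2]
opening: 29.9
grip_force: 0.0
t 4.375 w [ 528.9 -117.6   19.3] gauge [-84.  -38.7] yaw-y rel gauge 0.0005 z [-0.  0. -1.] j [-0.37  0.44 -0.39  0.73  0.    1.32] F [-0.2 -0.4 -0.2] op 29.9
[539.  -37.6 161.9]
```

View pics/w4.png

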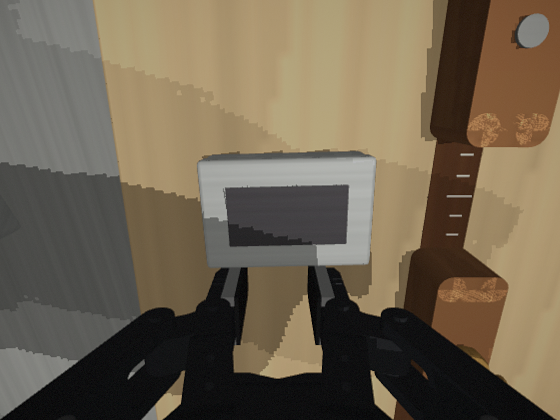

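The fingertips now stand against the tin's right side and the tin is nearly square, with top corners at (199,161), (375,156), (369,265) and (209,266).

Run:
```python
from h import *
import pickle
f=pickle.load(open("w.pkl","rb"))
g=lambda p:((p-G)@RG).round(1)
C=lambda x,y,z: pz(f,x,y,z)[:2]
R2,o2,t2,e2=fit([(36,24),(36,-24),(-36,-24),(-36,24)],[C(375,157,36),C(369,265,36),C(209,266,36),C(199,161,36)])
print("tin",g(o2),t2-TG,e2)
for n,a in dict(fixed=(500,146,42),slide=(460,277,42),mid=(459,196,12),FL=(375,157,36),FR=(369,265,36),RR=(209,266,36),RL=(199,161,36)).items(): print(n,g(C(*a)))
```

```text
tin [-79.1  -1.8] 0.020049470820342793 [1.71123353 0.70943815 1.56149397 1.38618551]
fixed [-1.2 27.4]
slide [ -6.2 -27.3]
mid [ 4.7 -0.2]
FL [-45.2  22.4]
FR [-43.3 -24.9]
RR [-113.5  -25.4]
RL [-114.4   20.8]
```

```bash
python3 -m creep '[{"rx":0,"ry":0,"rz":0,"tx":0.1,"ty":0.9,"tz":0,"jaw":0.35},{"rx":0,"ry":0,"rz":0,"tx":0.1,"ty":0.9,"tz":0,"jaw":0.35},{"rx":0,"ry":0,"rz":0,"tx":0,"ty":0,"tz":0,"jaw":0.35},{"rx":0,"ry":0,"rz":0,"tx":-1,"ty":-8.3,"tz":0,"jaw":0.35},{"rx":0,"ry":0,"rz":0,"tx":-2,"ty":-16.5,"tz":0,"jaw":0.35},{"rx":0,"ry":0,"rz":0,"tx":0,"ty":0,"tz":35,"jaw":0.14},{"rx":0,"ry":0,"rz":0,"tx":0,"ty":0,"tz":35,"jaw":0.14},{"rx":0,"ry":0,"rz":0.1571,"tx":-5.3,"ty":6.9,"tz":0,"jaw":0.14},{"rx":0,"ry":0,"rz":0.1571,"tx":-5.3,"ty":6.9,"tz":0,"jaw":0.14},{"rx":0,"ry":0,"rz":0.1571,"tx":-5.3,"ty":6.9,"tz":0,"jaw":0.14},{"rx":0,"ry":0,"rz":0.1571,"tx":-5.3,"ty":6.9,"tz":0,"jaw":0.14},{"rx":0,"ry":0,"rz":0.1571,"tx":-5.3,"ty":6.9,"tz":0,"jaw":0.14},{"rx":0,"ry":0,"rz":0.1571,"tx":-5.3,"ty":6.9,"tz":0,"jaw":0.14},{"rx":0,"ry":0,"rz":0.1571,"tx":-5.3,"ty":6.9,"tz":0,"jaw":0.14},{"rx":0,"ry":0,"rz":0.1571,"tx":-5.3,"ty":6.9,"tz":0,"jaw":0.14},{"rx":0,"ry":0,"rz":0.1571,"tx":-5.3,"ty":6.9,"tz":0,"jaw":0.14},{"rx":0,"ry":0,"rz":0.1571,"tx":-5.3,"ty":6.9,"tz":0,"jaw":0.14},{"rx":0,"ry":0,"rz":0,"tx":0,"ty":0,"tz":0,"jaw":0.14}]'
python3 - <<'E'
from h import *
tool()
import pickle
t=grab_frame('top');f=grab_frame('side');pickle.dump((t,f),open("ts.pkl","wb"))
a=cv2.resize(t["img"][65:235,258:432],None,fx=2.4,fy=2.4,interpolation=cv2.INTER_CUBIC)
b=cv2.resize(f["img"][120:240,170:370],None,fx=1.9,fy=1.9,interpolation=cv2.INTER_CUBIC)
o=np.zeros((408,800,3),np.uint8);o[:a.shape[0],:a.shape[1]]=a;o[:b.shape[0],420:]=b;cv2.imwrite("pics/ts1.png",o[:,:,::-1])
E
```

```text
t: 6.68
ee_pos: [472.9, -72.5, 89.4]
tcp_rot: [0.0, 0.061, 0.998, -0.0]
force: [-0.9, -0.2, -0.4]
opening: 11.9
grip_force: 0.0
t 6.675 w [472.9 -72.5  89.4] gauge [-145.    -0.7] yaw-y rel gauge 1.57 z [ 0. -0. -1.] j [-0.32  0.28 -0.44  0.85 -0.   -0.2 ] F [-0.9 -0.2 -0.4] op 11.9
```

View pics/ts1.png

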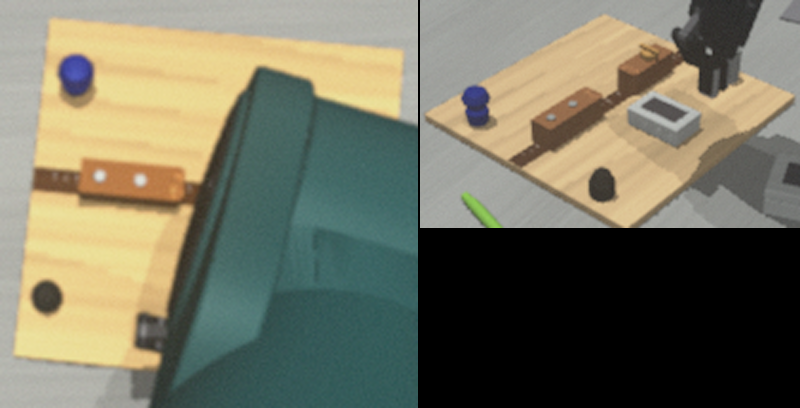

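The top view is blocked by the arm. The side view shows the tin (663,115) square before the gap, with the fingertips behind it at (715,85). I'll lower the fingers and push it up to the jaws.

```bash
python3 -m creep '[{"rx":0,"ry":0,"rz":0,"tx":0,"ty":0.4,"tz":-35,"jaw":0.14},{"rx":0,"ry":0,"rz":0,"tx":0,"ty":0,"tz":-34,"jaw":0.14},{"rx":0,"ry":0,"rz":0,"tx":0,"ty":0,"tz":0,"jaw":0.14},{"rx":0,"ry":0,"rz":0,"tx":4.96,"ty":-0.6,"tz":0,"jaw":0.14},{"rx":0,"ry":0,"rz":0,"tx":4.96,"ty":-0.6,"tz":0,"jaw":0.14},{"rx":0,"ry":0,"rz":0,"tx":4.96,"ty":-0.6,"tz":0,"jaw":0.14},{"rx":0,"ry":0,"rz":0,"tx":3.97,"ty":-0.48,"tz":0,"jaw":0.14},{"rx":0,"ry":0,"rz":0,"tx":3.97,"ty":-0.48,"tz":0,"jaw":0.14},{"rx":0,"ry":0,"rz":0,"tx":3.97,"ty":-0.48,"tz":0,"jaw":0.14},{"rx":0,"ry":0,"rz":0,"tx":3.97,"ty":-0.48,"tz":0,"jaw":0.14},{"rx":0,"ry":0,"rz":0,"tx":3.97,"ty":-0.48,"tz":0,"jaw":0.14},{"rx":0,"ry":0,"rz":0,"tx":2.98,"ty":-0.36,"tz":0,"jaw":0.14},{"rx":0,"ry":0,"rz":0,"tx":2.98,"ty":-0.36,"tz":0,"jaw":0.14},{"rx":0,"ry":0,"rz":0,"tx":0,"ty":0,"tz":0,"jaw":0.14}]'
python3 - <<'E'
from h import *
tool()
import pickle
f=grab_frame('side');w=grab_frame('wrist');pickle.dump((f,w),open("ts.pkl","wb"))
b=cv2.resize(f["img"][120:220,220:340],None,fx=6,fy=6,interpolation=cv2.INTER_CUBIC)
cv2.imwrite("pics/s2.png",b[:,:,::-1])
E
```

```text
t: 8.52
ee_pos: [514.1, -76.5, 20.3]
tcp_rot: [0.0, 0.06, 0.998, -0.0]
force: [-0.6, -0.6, 0.7]
opening: 12.1
grip_force: 0.0
t 8.525 w [514.1 -76.5  20.3] gauge [-103.6    0.3] yaw-y rel gauge 1.5712 z [ 0. -0. -1.] j [-0.3   0.41 -0.45  0.71  0.   -0.18] F [-0.6 -0.6  0.7] op 12.1
```

View pics/s2.png

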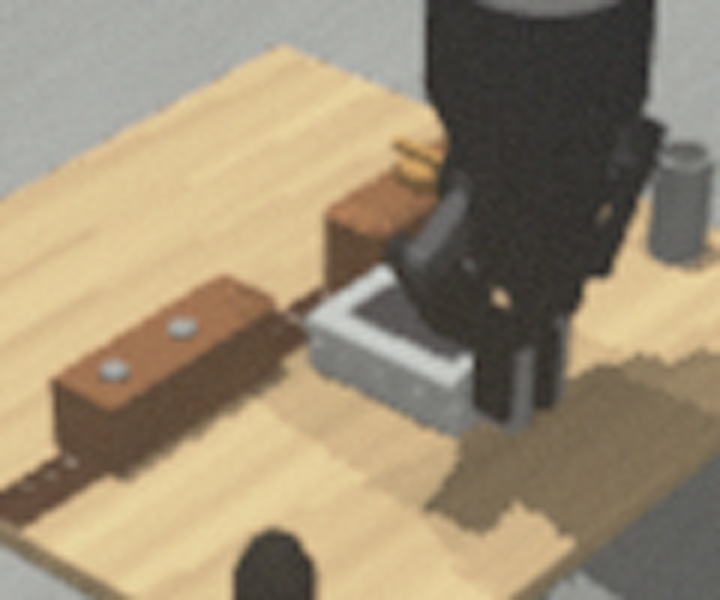

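The side view shows the tin up against the throat, with top corners at crop (308,324) front left, (387,268) front right and (466,385) rear left. The fingertips are square behind it, and their knuckles are well above the jaws.

Run:
```python
from h import *
import pickle
f,w=pickle.load(open("ts.pkl","rb"))
g=lambda p:((p-G)@RG).round(1)
C=lambda x,y,z: pz(f,220+(x+.5)/6-.5,120+(y+.5)/6-.5,z)[:2]
for n,a in dict(FL=(306,323,36),FR=(387,267,36),RL=(468,386,36),fixedN=(275,302,42),fixedF=(228,276,42),slN=(368,240,42),slF=(328,214,42)).items(): print(n,g(C(*a)))
```

```text
FL [-23.5  27.2]
FR [-22.1 -20.8]
RL [-92.7  19.9]
fixedN [-11.9  31. ]
fixedF [12.5 29.3]
slN [-10.7 -23.2]
slF [ 12.5 -27.4]
```

```bash
python3 -m creep '[{"rx":0,"ry":0,"rz":0,"tx":2.98,"ty":-0.36,"tz":0,"jaw":0.14},{"rx":0,"ry":0,"rz":0,"tx":2.98,"ty":-0.36,"tz":0,"jaw":0.14},{"rx":0,"ry":0,"rz":0,"tx":2.98,"ty":-0.36,"tz":0,"jaw":0.14},{"rx":0,"ry":0,"rz":0,"tx":2.98,"ty":-0.36,"tz":0,"jaw":0.14},{"rx":0,"ry":0,"rz":0,"tx":2.98,"ty":-0.36,"tz":0,"jaw":0.14},{"rx":0,"ry":0,"rz":0,"tx":2.98,"ty":-0.36,"tz":0,"jaw":0.14},{"rx":0,"ry":0,"rz":0,"tx":2.98,"ty":-0.36,"tz":0,"jaw":0.14}]'
python3 - <<'E'
from h import *
tool()
import pickle
f=grab_frame('side');pickle.dump(f,open("ts.pkl","wb"))
b=cv2.resize(f["img"][120:220,220:340],None,fx=6,fy=6,interpolation=cv2.INTER_CUBIC)
cv2.imwrite("pics/s3.png",b[:,:,::-1])
E
```

```text
t: 9.5
ee_pos: [534.8, -79.0, 20.3]
tcp_rot: [-0.0, 0.06, 0.998, -0.0]
force: [-0.6, 0.3, 1.3]
opening: 12.1
grip_force: 0.6
t 9.5 w [534.8 -79.   20.3] gauge [-82.7   0.3] yaw-y rel gauge 1.5713 z [-0. -0. -1.] j [-0.3   0.44 -0.39  0.74 -0.   -0.18] F [-0.6  0.3  1.3] op 12.1
```

View pics/s3.png

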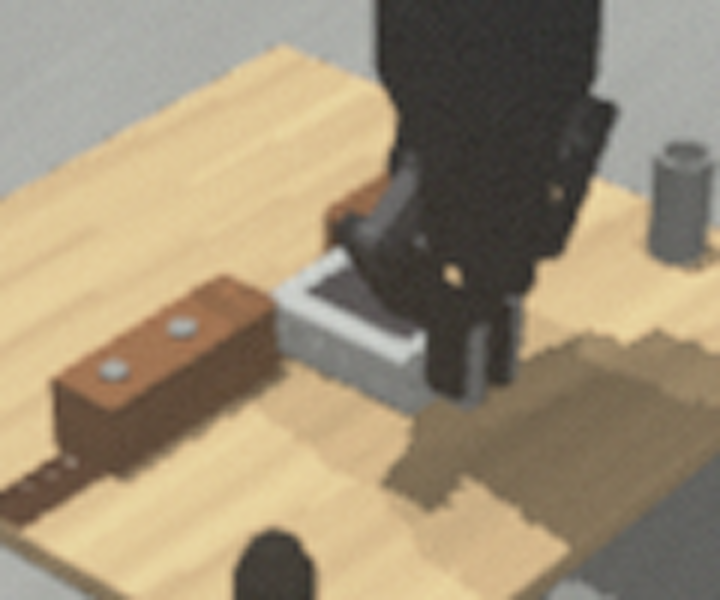

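The tin's front is inside the throat, just past the fixed jaw's edge at crop (275,300), and there's no resisting force. I'll keep pushing.

```bash
python3 -m creep '[{"rx":0,"ry":0,"rz":0,"tx":2.98,"ty":-0.36,"tz":0,"jaw":0.14},{"rx":0,"ry":0,"rz":0,"tx":2.98,"ty":-0.36,"tz":0,"jaw":0.14},{"rx":0,"ry":0,"rz":0,"tx":2.98,"ty":-0.36,"tz":0,"jaw":0.14},{"rx":0,"ry":0,"rz":0,"tx":2.98,"ty":-0.36,"tz":0,"jaw":0.14},{"rx":0,"ry":0,"rz":0,"tx":2.98,"ty":-0.36,"tz":0,"jaw":0.14},{"rx":0,"ry":0,"rz":0,"tx":2.98,"ty":-0.36,"tz":0,"jaw":0.14},{"rx":0,"ry":0,"rz":0,"tx":2.98,"ty":-0.36,"tz":0,"jaw":0.14},{"rx":0,"ry":0,"rz":0,"tx":2.98,"ty":-0.36,"tz":0,"jaw":0.14}]'
python3 -m creep '[{"rx":0,"ry":0,"rz":0,"tx":2.98,"ty":-0.36,"tz":0,"jaw":0.14},{"rx":0,"ry":0,"rz":0,"tx":2.98,"ty":-0.36,"tz":0,"jaw":0.14},{"rx":0,"ry":0,"rz":0,"tx":2.98,"ty":-0.36,"tz":0,"jaw":0.14},{"rx":0,"ry":0,"rz":0,"tx":2.98,"ty":-0.36,"tz":0,"jaw":0.14},{"rx":0,"ry":0,"rz":0,"tx":2.98,"ty":-0.36,"tz":0,"jaw":0.14},{"rx":0,"ry":0,"rz":0,"tx":2.98,"ty":-0.36,"tz":0,"jaw":0.14},{"rx":0,"ry":0,"rz":0,"tx":2.98,"ty":-0.36,"tz":0,"jaw":0.14},{"rx":0,"ry":0,"rz":0,"tx":2.98,"ty":-0.36,"tz":0,"jaw":0.14}]'
python3 -c "
from h import *
tool()"
```

```text
t: 10.55
ee_pos: [558.6, -81.8, 20.3]
tcp_rot: [-0.0, 0.06, 0.998, 0.0]
force: [-1.0, 0.6, 0.2]
opening: 12.3
grip_force: 0.3
t: 11.55
ee_pos: [582.5, -84.7, 20.3]
tcp_rot: [-0.0, 0.06, 0.998, -0.0]
force: [-0.9, -0.4, -0.4]
opening: 12.0
grip_force: 0.3
t 11.55 w [582.5 -84.7  20.3] gauge [-34.7   0.4] yaw-y rel gauge 1.5712 z [-0. -0. -1.] j [-0.28  0.51 -0.27  0.8  -0.   -0.16] F [-0.9 -0.4 -0.4] op 12.0
```

```bash
python3 -m creep '[{"rx":0,"ry":0,"rz":0,"tx":2.98,"ty":-0.36,"tz":0,"jaw":0.14},{"rx":0,"ry":0,"rz":0,"tx":2.98,"ty":-0.36,"tz":0,"jaw":0.14},{"rx":0,"ry":0,"rz":0,"tx":2.98,"ty":-0.36,"tz":0,"jaw":0.14},{"rx":0,"ry":0,"rz":0,"tx":2.98,"ty":-0.36,"tz":0,"jaw":0.14},{"rx":0,"ry":0,"rz":0,"tx":2.98,"ty":-0.36,"tz":0,"jaw":0.14},{"rx":0,"ry":0,"rz":0,"tx":2.98,"ty":-0.36,"tz":0,"jaw":0.14},{"rx":0,"ry":0,"rz":0,"tx":2.98,"ty":-0.36,"tz":0,"jaw":0.14},{"rx":0,"ry":0,"rz":0,"tx":2.98,"ty":-0.36,"tz":0,"jaw":0.14},{"rx":0,"ry":0,"rz":0,"tx":2.98,"ty":-0.36,"tz":0,"jaw":0.14}]'
python3 -m creep '[{"rx":0,"ry":0,"rz":0,"tx":2.98,"ty":-0.36,"tz":0,"jaw":0.14},{"rx":0,"ry":0,"rz":0,"tx":2.98,"ty":-0.36,"tz":0,"jaw":0.14},{"rx":0,"ry":0,"rz":0,"tx":2.98,"ty":-0.36,"tz":0,"jaw":0.14},{"rx":0,"ry":0,"rz":0,"tx":2.98,"ty":-0.36,"tz":0,"jaw":0.14},{"rx":0,"ry":0,"rz":0,"tx":2.98,"ty":-0.36,"tz":0,"jaw":0.14},{"rx":0,"ry":0,"rz":0,"tx":2.98,"ty":-0.36,"tz":0,"jaw":0.14},{"rx":0,"ry":0,"rz":0,"tx":2.98,"ty":-0.36,"tz":0,"jaw":0.14},{"rx":0,"ry":0,"rz":0,"tx":2.98,"ty":-0.36,"tz":0,"jaw":0.14},{"rx":0,"ry":0,"rz":0,"tx":2.98,"ty":-0.36,"tz":0,"jaw":0.14},{"rx":0,"ry":0,"rz":0,"tx":2.98,"ty":-0.36,"tz":0,"jaw":0.14},{"rx":0,"ry":0,"rz":0,"tx":0,"ty":0,"tz":0,"jaw":0.14}]'
python3 -c "
from h import *
tool()"
```

```text
t: 12.68
ee_pos: [609.3, -88.0, 20.2]
tcp_rot: [-0.0, 0.06, 0.998, 0.0]
force: [-1.6, 0.5, -0.4]
opening: 11.7
grip_force: 0.4
t: 14.05
ee_pos: [639.2, -91.6, 20.3]
tcp_rot: [0.0, 0.06, 0.998, -0.0]
force: [0.1, -0.3, 0.4]
opening: 11.8
grip_force: 0.0
t 14.05 w [639.2 -91.6  20.3] gauge [22.4  0.4] yaw-y rel gauge 1.5712 z [ 0. -0. -1.] j [-0.27  0.59 -0.1   0.88  0.   -0.15] F [ 0.1 -0.3  0.4] op 11.8
```

Now I'll back off, lift clear, swing aside and check by depth.

```bash
python3 -m creep '[{"rx":0,"ry":0,"rz":0,"tx":-4.96,"ty":0.6,"tz":0,"jaw":0.14},{"rx":0,"ry":0,"rz":0,"tx":-9.93,"ty":1.2,"tz":0,"jaw":0.14},{"rx":0,"ry":0,"rz":0,"tx":0,"ty":0,"tz":25,"jaw":0.14},{"rx":0,"ry":0,"rz":0,"tx":0,"ty":0,"tz":40,"jaw":0.14},{"rx":0,"ry":0,"rz":0,"tx":0,"ty":0,"tz":40,"jaw":0.14},{"rx":0,"ry":0,"rz":0,"tx":0,"ty":0,"tz":40,"jaw":0.14},{"rx":0,"ry":0,"rz":0,"tx":0,"ty":0,"tz":40,"jaw":0.14},{"rx":0,"ry":0,"rz":0,"tx":-30,"ty":-30,"tz":0,"jaw":0.14},{"rx":0,"ry":0,"rz":0,"tx":-30,"ty":-30,"tz":0,"jaw":0.14},{"rx":0,"ry":0,"rz":0,"tx":-30,"ty":-30,"tz":0,"jaw":0.14},{"rx":0,"ry":0,"rz":0,"tx":-30,"ty":-30,"tz":0,"jaw":0.14},{"rx":0,"ry":0,"rz":0,"tx":-30,"ty":-30,"tz":0,"jaw":0.14},{"rx":0,"ry":0,"rz":0,"tx":-30,"ty":-30,"tz":0,"jaw":0.14},{"rx":0,"ry":0,"rz":0,"tx":-30,"ty":-30,"tz":0,"jaw":0.14},{"rx":0,"ry":0,"rz":0,"tx":-30,"ty":-30,"tz":0,"jaw":0.14},{"rx":0,"ry":0,"rz":0,"tx":-30,"ty":-30,"tz":0,"jaw":0.14},{"rx":0,"ry":0,"rz":0,"tx":-20,"ty":-30,"tz":0,"jaw":0.14},{"rx":0,"ry":0,"rz":0,"tx":0,"ty":0,"tz":0,"jaw":0.14}]'
python3 - <<'E'
from h import *
import pickle
tool()
f0=pickle.load(open("f.pkl","rb"))
def seg(f,zlo,zhi):
    K=f["camera_matrix"];v,u=np.mgrid[:420,:560];d=f["depth"]
    p=np.stack([(u-K[0,2])/K[0,0]*d,-(v-K[1,2])/K[1,1]*d,-d,np.ones_like(d)],-1)@f["T"].T
    g=(p[...,:2]-G)@RG
    m=(d>0)&(p[...,2]>zlo)&(p[...,2]<zhi)&(abs(g[...,0])<165)&(abs(g[...,1])<165)
    n,l,s,c=cv2.connectedComponentsWithStats(m.astype(np.uint8))
    for i in range(1,n):
        if s[i,4]>15:
            q=g[l==i];r=cv2.minAreaRect(q.astype(np.float32));print(s[i,4],np.array(r[0]).round(1),np.array(r[1]).round(1),round(r[2],1),"z",np.median(p[l==i][:,2]).round(1),"x",q[:,0].min().round(1),q[:,0].max().round(1))
for n in("top","side"):
    f=grab_frame(n);print(n,"now");seg(f,25,75);print("before");seg(f0[n],25,75)
    save(f,f"pics/{n}9.png")
E
```

```text
t: 16.3
ee_pos: [332.4, -390.7, 205.1]
tcp_rot: [-0.0, 0.062, 0.998, -0.0]
force: [0.4, 0.9, -0.2]
opening: 11.9
grip_force: 0.0
t 16.3 w [ 332.4 -390.7  205.1] gauge [-246.  -333.6] yaw-y rel gauge 1.5683 z [-0. -0. -1.] j [-1.02  0.25 -0.14  1.18 -0.   -0.9 ] F [ 0.4  0.9 -0.2] op 11.9
top now
205 [ 89.9 130.1] [30.4 30.4] 53.5 z 53.6 x 75.0 105.1
797 [70.1 -0.3] [72.2 47.9] 0.2 z 37.1 x 34.0 106.3
702 [ 0.9 73.2] [89.8 31.1] 89.7 z 42.8 x -14.9 16.3
608 [  0.6 -63.6] [75.3 31. ] 89.4 z 43.1 x -15.1 16.2
139 [-105.4  136.5] [26.1 26.4] 24.2 z 39.0 x -118.5 -91.8
142 [ -78.2 -133.1] [23.2 23. ] 65.7 z 49.1 x -89.8 -66.8
before
204 [ 89.4 130.3] [29.5 30.5] 53.0 z 53.6 x 74.5 105.1
703 [ 0.7 73.1] [90.  31.1] 89.6 z 42.7 x -14.8 16.5
611 [  0.5 -63.7] [30.9 75.3] 0.1 z 42.9 x -15.0 16.0
823 [-83.1 -12.1] [71.8 48.2] 12.7 z 37.0 x -122.9 -45.1
139 [-105.1  136.7] [25.7 26.3] 24.0 z 39.3 x -118.4 -92.1
145 [ -78.6 -132.8] [22.4 22.7] 89.7 z 48.7 x -90.0 -67.3
side now
406 [ -0.9 -62.7] [32.1 78.4] 0.0 z 40.6 x -17.0 15.1
159 [ -79.7 -131.7] [23.8 26.8] 12.1 z 46.4 x -93.3 -67.4
1034 [33.6 39. ] [ 80.8 184.8] 43.5 z 36.1 x -17.9 105.6
205 [ 86.3 132.4] [29.2 26.8] 5.9 z 46.8 x 72.1 100.7
141 [-108.7  141.6] [25.5 18.7] 40.5 z 35.2 x -118.9 -96.3
before
405 [ -1.2 -62.3] [34.  78.2] 2.3 z 40.7 x -18.8 15.6
161 [ -79.6 -131.8] [24.6 23.1] 87.0 z 45.7 x -91.3 -68.0
207 [ 86.9 131.9] [31.6 26.5] 74.4 z 46.1 x 72.6 101.4
575 [-0.3 75.1] [92.7 34.7] 89.8 z 40.7 x -17.7 17.2
538 [-84.  -11.1] [73.3 52.2] 12.9 z 35.1 x -123.9 -46.5
142 [-108.2  142.2] [26.3 19.5] 25.0 z 35.3 x -121.3 -95.2
```

The tin lies flat at gauge x 34 to 106, past the jaws, which end at x = 15. The other parts haven't moved and the arm is clear.

```bash
python3 -c "
from workcell import hand_in
print(hand_in())"
```

```text
the job is handed in; nothing more can be done
None
```

The tin passed the gauge: pushed straight through the gap, it now lies flat on the bed about 19 mm beyond the jaws, the other parts on the bed are where they were, and the job was handed in after about 16 s of robot time.

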